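Close the vial carton and show its underside to the scanner

ROBOT

A 6-joint arm with a two-finger parallel gripper is mounted at the origin on the work surface. World frame = base frame: x ahead of the robot, y to its left, z up, the work surface at z = 0. Lengths are in m, angles in rad, forces in N, time in s.
With the tool pointing down it reaches from about 0.425 to 0.95 m from the base axis. Payload 3.5 kg.
Tool frame: the origin (TCP) lies midway between the tips of the shut fingers; the grasp point (between the pads) lies 19 mm behind it (ctrl.pinch_z is the distance from the TCP to the grasp point, in m); z points along the fingers, y is the line along which they close (so a half turn about z gives the same grasp; the last joint's range is limited). The gripper opens to 85 mm and grips with 20 to 120 N. Pads are 22 mm wide; open, the fingers measure 114 mm over their backs; the gripper's body (76 mm by 85 mm) begins 54 mm behind the grasp point. The pads swing forward as they close: fully open they stand 13 mm farther back than shut.
Start: joints at [-1.462, 0.286, 1.577, -0, 1.279, -0.15], TCP at [0.173, -0.653, 0.231] pointing down, gripper open.
Joint ranges: [-2.77, 2.77], [-0.9, 2.22], [0.21, 2.48], [-1.53, 4.67], [0.24, 2.81], [-2.84, 2.84]. Speed limits (rad/s): [2.79, 2.79, 3.14, 3.14, 3.14, 3.14].

INTERFACE

Orientations are given as a unit quaternion [x, y, z, w].
In Python, from plant import get_state, viewer, sign_off, ctrl gives the robot as it stands. The module is installed in compiled form; this text tells all that it offers.
- The arm moves only by the shell command python3 -m handwheel 'ROWS' [FORCE]. ROWS is JSON, a list that holds one entry, the list of rows, each a list of 5 numbers: the finger opening in m, from 0 to 0.0854, then the shift along the tool's x, y, z in m, then the turn about the tool's z in degrees. In form: [[[claw, x, y, z, spin], ...]]. A call has 1 to 12 rows; each row shifts and turns the commanded pose from where the row before left it, along the tool's axes as they then stand; what a row does not reach is not made up. A row lasts 1/12 s, in which the tool goes at most 41.7 mm and 7.16 degrees, less where a joint would pass 70% of its speed; a pose out of reach is approached as far as the arm can. A call is refused whole if a number of a shift passes 0.0417 or a number of a turn 7.16, either way. A call with a gripper value outside its range is refused whole. The fingers move at their own pace and stop on an object; FORCE is the grip in N (left out, the last holds). Time passes only in rows, so rows that do not move let the fingers close. It gives the time, the measured TCP pose, the force, the opening and the grip force at its end, in the units of the state.
- get_state(): the state, without advancing time (a new reading comes with each control period).
- viewer.read_camera(name): name is "scene" or "side" or "wrist"; returns the picture (384x512x3 uint8, blue, green, red); there is no depth.
- viewer.camera_params(name): a dict with "fov_y" (degrees; the focal length in pixels is half the picture's height over the tangent of half this angle, whatever the lens; pixels are square), "cx", "cy" (the principal point, pixels), "xyz" and "attitude" of the camera in the world; the wrist camera has in their place "hand_eye" (4x4, takes a point from camera to tool coordinates, whose origin is the TCP and whose axes are the flange's). Camera axes: x right, y up, looking along -z (the intrinsics and any distortion apply to the point x, -y, -z); pixel columns grow to the right and rows downward; lengths in m; the calibration is good to about 2 mm. A picture is of the moment at which its call begins: read the wrist's pose just before it. camera_params takes no time and is no camera call.
- sign_off(): hands the job in; it is judged then, once.
Trained networks look in the newest picture that a camera, given by its name, has taken for a name from the list of things; names that differ only in an ending like _2 or _b are one class to them, and where a whole thing is asked for, a point or a joint stands for the part that bears it (a point fixed in the world has none). Each returns a list of dicts, best first, with "confidence" (0 to 1); they miss things now and then, are a little off and sometimes report something else, mostly with a low value. They report only what shows in the picture. A call takes as long as a camera call. They do not tell look-alikes from the thing itself.
- viewer.look_for(camera, name): "extent" ([left, top, width, height] as shares, 0 to 1, of the picture: columns of its width, rows of its height, round what is visible of it).
- viewer.outline_of(camera, name): "mask" (384x512 bool, what is visible of it) and "extent" ([left, top, width, height] as shares, 0 to 1, of the picture: columns of its width, rows of its height, round what is visible of it).
- viewer.pinpoint(camera, name): "xy" ([column, row] as shares, 0 to 1, of the picture: columns of its width, rows of its height: a listed point, or the origin of a listed thing).
The state is a dict: "time": time; "qpos": joint angles; "dq": joint speeds; "joint_efforts": joint torques, N m; "eef_pos": TCP position; "tcp_rot": TCP orientation; "contact_force": force on the tool from outside, world axes, zero at the start; "wrist_torque": the same for the moment, N m; "opening": opening from 0.0 (shut) to 1.0 (fully open); "finger_force": force on a finger pad.
Only numpy, scipy, OpenCV 4.12 (cv2) and the standard library are available. Lean on these libraries where they do the work, as an engineer would, in place of code of your own. Each camera call takes 0.05 s, during which the arm holds its last target. There are 200 camera calls.

TASK

Close the open vial carton where it stands, folding both small end flaps down flat first and only then the big top flap over them. Then pick the carton up and finish holding it still in the air in front of the hands-free scanner, with its underside facing the window squarely and centred, 90 mm away from it, the carton's long sides along the window's long sides. The program ends while still holding it there; do not bump the scanner with the carton and leave everything else on the counter where it is.

Things in the scene. Friction and masses are not known exactly. Their poses are not given: they have to be found in the camera images.
- carton_center (a point): Centre, half-way up (39 mm above the underside), of the loose brown carton: 56 mm (its x) by 100 mm (its y), 78 mm tall when closed, about 0.45 kg, filled with vials. Its z points up out of the carton, so the underside faces -z. Rigid walls; it can be gripped across the 56 mm. It stands open on the counter, its flaps up.
- flap_left (a joint): Angle of the small end flap hinged on the top edge of the +y end wall (hinge along x at y = +50 mm, 33 mm above the carton's centre). 36 mm long, 44 mm wide (x from -25 to +19 mm), 2.5 mm thick. 0 = flat, closed; pi/2 = upright; more = leaning outward; at most 2.1.
- flap_right (a joint): The same at the -y end: hinge at y = -50 mm, 33 mm above the carton's centre.
- flap_top (a joint): Angle of the big top flap hinged on the +x long side, the one away from the robot (hinge along y at x = +28 mm, 36 mm above the carton's centre). 54 mm long, 100 mm wide, 2.5 mm thick. 0 = flat, closed over the end flaps; pi/2 = upright; more = leaning outward; at most 2.2.
- window (a point): Centre of the scanner's window, on its face. It lies on top of a 72 x 104 mm white head, 22 mm from the head's pivot, which is 70 mm above the counter. z points straight out of the window: up and leaning towards the robot; y is the window's long direction (level), x the short one. The head is stiff and stays put.
- present (a point): Point in the air where the carton's centre belongs, 129 mm straight out of the window's centre (90 mm to the carton's underside plus half the carton's height). Same axes as the window: at the goal the carton's z lies along this z and the carton's y along this y, either way round.
- carton: The carton; origin at the centre of its underside, axes as for its centre. The flaps turn with light hinge friction (about 0.01 N m) and stay at whatever angle they are left; flat they stop against the box. A push of more than about 1 N sideways at the flaps can slide or tip the carton.
- scanner: The scanner's fixed base with its head; origin at the centre of its underside on the counter.
- vial: Bystander: glass vial, 24 mm across, 45 mm tall, standing between the carton and the scanner; leave it alone. Origin at the centre of its underside.
- full_carton: Bystander: closed carton, 70 x 110 x 50 mm, behind; leave it alone. Origin at the centre of its underside.
- pill_jar: Bystander: white jar, 48 mm across, 85 mm tall, behind on the left; leave it alone. Origin at the centre of its underside.
- mouse: Bystander: round black puck mouse, 62 mm across, 34 mm tall, near left; leave it alone. Origin at the centre of its underside.
- logger: Bystander: flat temperature logger, 60 x 80 x 24 mm, behind on the right; leave it alone. Origin at the centre of its underside.
- small_vial: Bystander: small vial, 22 mm across, 38 mm tall, in front; leave it alone. Origin at the centre of its underside.
- binder: Bystander: thick blue binder lying flat, 240 x 190 x 50 mm, far left; leave it alone. Origin at the centre of its underside.
Mind the look-alikes: they are no part of the job. What is shaped like the carton but purple or yellow is not meant.

How it is judged:
On the way, in this order (a step that is already met when the one before it is completed fails the run):
1. both end flaps folded down flat while the top flap is still up and the carton stands on the counter (value of joint each of flap_left, flap_right below 0.2 rad and value of joint flap_top above 0.8 rad and height (world z) of carton below 0.02 m), for 0.1 s.
2. top flap folded down flat over them, the carton still standing on the counter (value of joint each of flap_left, flap_right, flap_top below 0.2 rad and height (world z) of carton below 0.02 m), for 0.1 s.
3. carton lifted clear of the counter, closed, in the fingers (value of joint each of flap_left, flap_right, flap_top below 0.2 rad and height (world z) of carton above 0.05 m and contact force between carton and the fingers above 2 N), for 0.1 s.
At the end, for the whole second after the job is handed in: The carton, its three flaps within 0.2 rad of flat, is held still in the fingers, in the air, touching neither counter nor scanner: its centre within 25 mm of the presenting point, its underside within 0.2 rad of square to the window, its long sides within 0.2 rad of the window's long sides (distance between carton_center and present below 0.025 m and angle between the z axis of carton_center and the z axis of present, either way round below 0.2 rad and angle between the y axis of carton_center and the y axis of present, either way round below 0.2 rad and angle between carton_center's own z axis and vertical below 1.2 rad and value of joint each of flap_left, flap_right, flap_top below 0.2 rad and height (world z) of carton_center above 0.12 m and linear speed of carton below 0.03 m/s and angular speed of carton below 0.2 rad/s and contact force between carton and the fingers above 2 N and contact force between carton and scanner below 0.2 N); the arm keeps its last pose, push and grip.
It fails at once if the carton is bumped against the scanner (contact force between carton and scanner above 2 N).
It fails at once if something else on the counter is moved by more than 30 mm (distance of any of vial, full_carton, pill_jar, mouse, logger, small_vial, binder from where it was at the start of the episode above 0.03 m).
It also fails if it takes over 61 s, if anything falls off the work surface, if the arm or the gripper's body presses on something with over 40 N, if the wrist force passes 120 N, or if a joint passes its speed limit or range.

## Working session

There is one attempt and no reset: what is moved stays moved. The work goes in short steps, Python scripts to look and compute and a shell command to move; the robot and the scene stay as the last step left them, time stands still between calls to the robot, and variables do not carry over. Pictures are saved under pics/ and viewed, at most 10 in all, crops included, and the job is handed in when it is done.

```bash
mkdir -p pics
cat > h.py <<'E'
import numpy as np, cv2
from scipy.spatial.transform import Rotation as R
from plant import get_state, viewer, sign_off, ctrl
def cam(n):
    p=viewer.camera_params(n); f=192/np.tan(np.radians(p["fov_y"])/2)
    if n=="wrist":
        s=get_state(); T=np.eye(4); T[:3,:3]=R.from_quat(s["tcp_rot"]).as_matrix(); T[:3,3]=s["eef_pos"]
        M=T@np.array(p["hand_eye"]); return f,p["cx"],p["cy"],M[:3,3],M[:3,:3]
    a=np.array(p["attitude"]); Rm=R.from_quat(a).as_matrix() if a.size==4 else a.reshape(3,3)
    return f,p["cx"],p["cy"],np.array(p["xyz"]),Rm
def ray(c,u,v):
    f,cx,cy,o,Rm=c; d=Rm@np.array([(u-cx)/f,-(v-cy)/f,-1]); return o,d/np.linalg.norm(d)
def onz(c,u,v,z):
    o,d=ray(c,u,v); return o+d*(z-o[2])/d[2]
def proj(c,P):
    f,cx,cy,o,Rm=c; q=(np.atleast_2d(P)-o)@Rm; return np.c_[cx-f*q[:,0]/q[:,2], cy+f*q[:,1]/q[:,2]]
def tri(c1,p1,c2,p2):
    A=[];b=[]
    for c,p in((c1,p1),(c2,p2)):
        o,d=ray(c,*p); M=np.eye(3)-np.outer(d,d); A.append(M); b.append(M@o)
    return np.linalg.lstsq(np.vstack(A),np.hstack(b),rcond=None)[0]
E
python3 - <<'E'
from h import *
print(get_state(), ctrl.pinch_z)
ims=[]
for n in("scene","side"):
    print(n,viewer.camera_params(n)); im=viewer.read_camera(n); cv2.imwrite(f"pics/{n}0.png",im)
    for t in("carton_center","window","present","scanner","vial","small_vial","mouse"):
        print(t,[(np.round(np.array(d["xy"])*[512,384],1),round(d["confidence"],2)) for d in viewer.pinpoint(n,t)][:3])
print(viewer.camera_params("wrist"))
E
```

```text
{'time': 0.0, 'qpos': array([-1.46199808e+00,  2.87193701e-01,  1.57821389e+00,  1.03133228e-05,
        1.27858008e+00, -1.49988495e-01]), 'dq': array([ 0.00173645, -0.00023823, -0.00062723,  0.00116767, -0.00138675,
       -0.00080495]), 'joint_efforts': array([ 1.57800874e-03, -4.05979264e+01, -2.92626518e+01, -8.23748110e-05,
        5.86567287e-03, -2.87906275e-06]), 'eef_pos': array([ 0.17270301, -0.65184169,  0.22990851]), 'tcp_rot': array([ 9.91639832e-01,  1.29031038e-01,  2.95963805e-05, -1.19715577e-03]), 'contact_force': array([0.40355021, 0.00101296, 0.36412052]), 'wrist_torque': array([-0.00386812,  0.00869997, -0.01289346]), 'finger_force': 0.0, 'opening': 1.0013392970385377} 0.0187
scene {'fov_y': 53.060871413855345, 'cx': 250.6647855148586, 'cy': 192.37879927091413, 'xyz': array([1.28139154, 0.4350344 , 0.9874336 ]), 'attitude': array([0.20908842, 0.31041274, 0.77099345, 0.51526214])}
carton_center [(array([300.1, 273.9]), 0.89), (array([264.8, 230.2]), 0.88), (array([281.7, 194. ]), 0.74)]
window [(array([165.1, 185. ]), 0.73)]
present []
scanner [(array([167.1, 199
[... 389 characters left out ...]
array([247.8, 218.8]), 0.87), (array([182.2, 240.4]), 0.6)]
window [(array([307.2, 154.4]), 0.81)]
present []
scanner [(array([305.1, 171.2]), 0.75)]
vial [(array([278.6, 199.3]), 0.39)]
small_vial [(array([325.8, 214.4]), 0.47)]
mouse [(array([270.1, 290.8]), 0.93)]
{'fov_y': 69.9058134338125, 'cx': 256.5435513945073, 'cy': 189.38960293889036, 'hand_eye': array([[-8.54823225e-04,  9.64889633e-01,  2.62654270e-01,
         6.55777816e-02],
       [ 9.99998848e-01,  1.15425758e-03, -9.85740412e-04,
        -7.59840738e-04],
       [-1.25430139e-03,  2.62653125e-01, -9.64889508e-01,
        -1.41896586e-01],
       [ 0.00000000e+00,  0.00000000e+00,  0.00000000e+00,
         1.00000000e+00]])}
```

View pics/scene0.png

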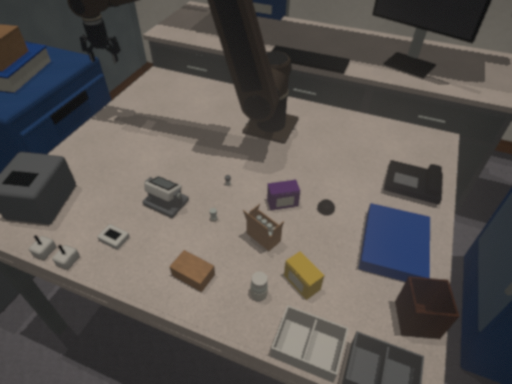

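View pics/side0.png

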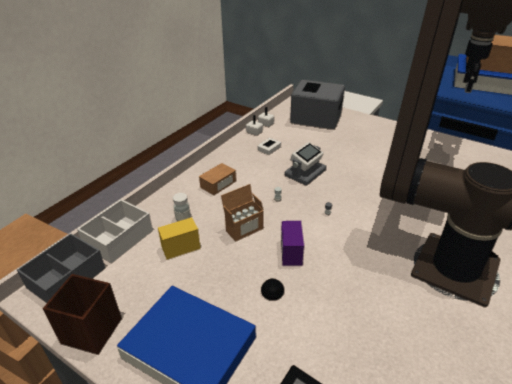

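The brown open carton is at scene (264,228) and side (245,215). The purple box at scene (283,194) / side (292,243) and the yellow one at scene (304,274) / side (180,238) are look-alikes. I'll triangulate and confirm with a crop.

Run:
```python
from h import *
a,b=cam("scene"),cam("side")
for n,p,q in [("carton",(264.8,230.2),(247.8,218.8)),("purple",(281.7,194),(289.7,243.1)),("yellow",(300.1,273.9),(182.2,240.4)),("window",(165.1,185),(307.2,154.4)),("scanner",(167.1,199.8),(305.1,171.2)),("vial",(216.5,218.8),(278.6,199.3)),("small_vial",(225.5,183.6),(325.8,214.4)),("mouse",(323.2,210.3),(270.1,290.8))]:
    P=tri(a,p,b,q); print(n,P.round(4),(proj(a,P)-p).round(1),(proj(b,P)-q).round(1))
s=cv2.imread("pics/scene0.png")[170:270,130:330]; t=cv2.imread("pics/side0.png")[130:250,200:350]
s=cv2.resize(s,None,fx=4,fy=4,interpolation=3)[:, :]; t=cv2.resize(t,(500,400),interpolation=3)
cv2.imwrite("pics/crop.png",cv2.resize(np.hstack([s[:400,:800]]),(800,400)))
c=np.zeros((600,800,3),np.uint8); c[:300,:600]=cv2.resize(s,(600,300)); c[300:600,:375]=cv2.resize(t,(375,300)); 
v=cv2.imread("pics/side0.png")[180:240,215:270]; c[300:600,400:675]=cv2.resize(v,(275,300),interpolation=3)
cv2.imwrite("pics/crop.png",c)
```

```text
carton [0.5622 0.1844 0.0355] [[-1.3 -1.9]] [[-1.8  1.6]]
purple [0.4041 0.1928 0.0376] [[0.8 1.1]] [[ 1.2 -1.1]]
yellow [0.6719 0.3419 0.0257] [[0.6 0.6]] [[ 0.7 -0.5]]
window [ 0.5504 -0.1729  0.0811] [[-0. -0.]] [[-0.  0.]]
scanner [ 0.5538 -0.1751  0.0092] [[0.2 0.3]] [[ 0.2 -0.3]]
vial [5.552e-01 1.200e-02 5.000e-04] [[-0.6 -0.9]] [[-0.8  0.8]]
small_vial [ 0.3938 -0.0248 -0.0069] [[0.9 1.4]] [[ 1.3 -1.4]]
mouse [ 0.3801  0.3364 -0.0057] [[0.4 0.4]] [[ 0.6 -0.5]]
```

View pics/crop.png

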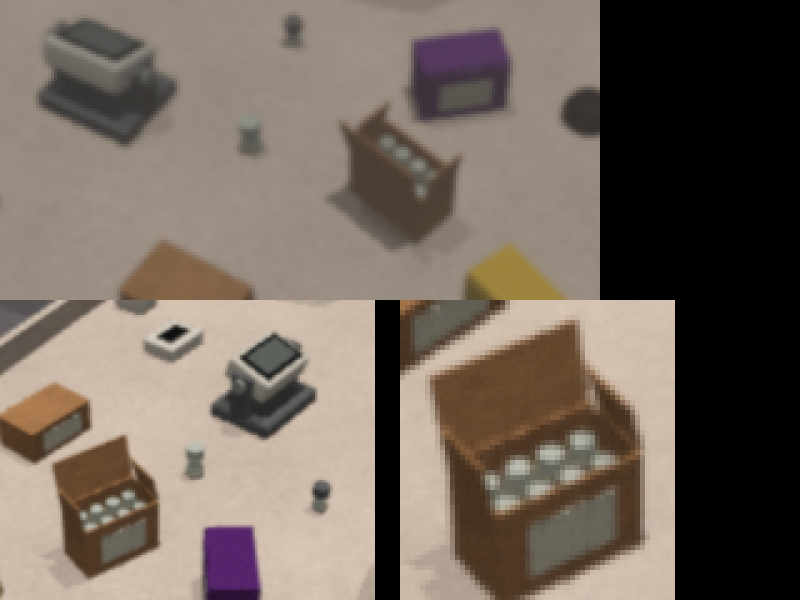

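The crop shows an open brown carton with vials visible inside, end flaps up and the top flap up on the far side. That matches the description; the purple and yellow boxes are closed and the wrong colour. Next I fit its yaw and flap angles to the masks in both views.

```bash
cat > fit.py <<'E'
from h import *
from scipy.optimize import differential_evolution
def parts(p):
    x,y,yaw,l,r,t=p
    B=[[sx*.028,sy*.05,z] for sx in(1,-1) for sy in(1,-1) for z in(0,.076 if False else .075)]
    def fl(h,o,n,L): return np.array(h)+L*np.array(o)
    L=[[xx,.05-k*.036*np.cos(l),.072+k*.036*np.sin(l)] for xx in(-.025,.019) for k in(0,1)]
    Rr=[[xx,-.05+k*.036*np.cos(r),.072+k*.036*np.sin(r)] for xx in(-.025,.019) for k in(0,1)]
    T=[[.028-k*.054*np.cos(t),yy,.075+k*.054*np.sin(t)] for yy in(-.05,.05) for k in(0,1)]
    c,s=np.cos(yaw),np.sin(yaw); M=np.array([[c,-s,0],[s,c,0],[0,0,1]])
    return [np.array(q)@M.T+[x,y,0] for q in(B,L,Rr,T)]
def render(c,p):
    m=np.zeros((384*2,512*2),np.uint8)
    for q in parts(p): cv2.fillConvexPoly(m,cv2.convexHull((proj(c,q)*2).round().astype(np.int32)),1)
    return m
def fit(masks,bounds,seed=0):
    big=[(c,cv2.resize(m.astype(np.uint8),(1024,768),interpolation=0)) for c,m in masks]
    def cost(p): return sum(1-(render(c,p)&m).sum()/(render(c,p)|m).sum() for c,m in big)
    return differential_evolution(cost,bounds,maxiter=80,popsize=10,seed=seed,tol=1e-4)
E
python3 - <<'E'
from fit import *
ms=[]
for n,pt in(("scene",(264,232)),("side",(246,218))):
    viewer.read_camera(n); c=cam(n); ds=viewer.outline_of(n,"carton")
    d=[d for d in ds if d["mask"][pt[1],pt[0]]]; print(n,len(ds),[(x["confidence"],x["mask"].sum()) for x in d])
    ms.append((c,d[0]["mask"]))
r=fit(ms,[(.53,.6),(.15,.22),(-1.2,1.2),(1,2.1),(1,2.1),(.9,2.2)]); print(r.x.round(3),r.fun)
ims=[]
for n,(c,m) in zip(("scene","side"),ms):
    im=cv2.resize(cv2.imread(f"pics/{n}0.png"),(1024,768),interpolation=3)
    for q in parts(r.x):
        cv2.polylines(im,[cv2.convexHull(proj(c,q).__mul__(2).round().astype(np.int32))],True,(0,255,0),1)
    u,v=(264,222) if n=="scene" else(246,210)
    ims.append(cv2.resize(im[2*v-75:2*v+75,2*u-75:2*u+75],(400,400)))
for n in("scene","side"):
  u,v=(165,188) if n=="scene" else(306,160)
  im=cv2.imread(f"pics/{n}0.png")[v-25:v+25,u-25:u+25]; ims.append(cv2.resize(im,(400,400),interpolation=3)[100-100+50:250])
cv2.imwrite("pics/fit.png",np.vstack([np.hstack(ims[:2]),np.hstack(ims[2:])]))
for n in("scene","side"):
    viewer.read_camera(n)
    for t in("window","scanner"):
        for d in viewer.outline_of(n,t)[:1]: 
            k=np.argwhere(d["mask"])[:,::-1]; print(n,t,len(k),d["confidence"],cv2.boxPoints(cv2.minAreaRect(k.astype(np.float32))).round(1).tolist())
E
```

```text
scene 3 [(0.9, np.int64(1107))]
side 1 [(0.58, np.int64(1691))]
[ 0.567  0.187 -0.397  1.633  1.356  1.748] 0.10552780842806597
scene window 543 0.69 [[141.8000030517578, 189.39999389648438], [150.8000030517578, 171.39999389648438], [180.39999389648438, 186.1999969482422], [171.39999389648438, 204.1999969482422]]
scene scanner 1266 0.71 [[134.60000610351562, 199.8000030517578], [149.39999389648438, 170.1999969482422], [191.39999389648438, 191.1999969482422], [176.60000610351562, 220.8000030517578]]
side window 528 0.86 [[288.5, 157.5], [308.0, 138.0], [324.5, 154.5], [305.0, 174.0]]
side scanner 1093 0.71 [[277.70001220703125, 164.89999389648438], [311.6000061035156, 137.6999969482422], [332.79998779296875, 164.1999969482422], [298.8999938964844, 191.3000030517578]]
```

View pics/fit.png

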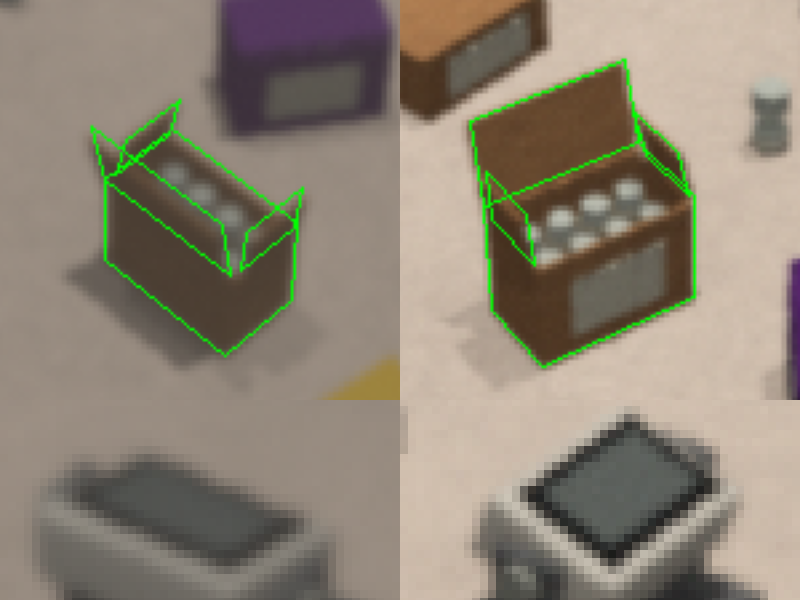

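The carton fit is good: (0.567, 0.187), yaw −0.40, flaps at about 1.63, 1.36 and 1.75 rad. The window's dark bezel corners are visible in both views. In the scene view they are left (149.8,180.8), top (158.8,176.8), right (177.8,184.5) and bottom (168.1,189.9). In the side view they are top (309.8,143.1), right (320.8,152.2), bottom (307.5,161.6) and left (296.4,152.8). I'll triangulate these.

```bash
python3 - <<'E'
from h import *
a,b=cam("scene"),cam("side")
S=dict(fm=((149.8,180.8),(309.8,143.1)),nm=((158.8,176.8),(320.8,152.2)),np_=((177.8,184.5),(307.5,161.6)),fp=((168.1,189.9),(296.4,152.8)))
P={k:tri(a,v[0],b,v[1]) for k,v in S.items()}
for k,v in P.items(): print(k,v.round(4))
c=sum(P.values())/4; y=(P['fp']-P['fm']+P['np_']-P['nm'])/2; x=(P['fp']-P['np_']+P['fm']-P['nm'])/2
n=np.cross(x,y); n/=np.linalg.norm(n)
print(c.round(4),"len",np.linalg.norm(x).round(3),np.linalg.norm(y).round(3),"n",n.round(3),"tilt",np.degrees(np.arccos(n[2])).round(1),"yaw of y",np.degrees(np.arctan2(y[1],y[0])).round(1),"yaw of n",np.degrees(np.arctan2(n[1],n[0])).round(1))
E
python3 -m handwheel '[[[0.0854,0,0,0,0]]]'
```

```text
fm [ 0.5661 -0.219   0.098 ]
nm [ 0.5202 -0.2172  0.0765]
np_ [ 0.5299 -0.1367  0.0785]
fp [ 0.5771 -0.1429  0.0945]
[ 0.5483 -0.179   0.0869] len 0.05 0.079 n [-0.368  0.058  0.928] tilt 21.9 yaw of y 82.5 yaw of n 171.0
time: 1.38
eef_pos: [0.1728, -0.6525, 0.2313]
tcp_rot: [0.992, 0.129, 0.0, -0.0]
contact_force: [-0.4, -0.6, -0.5]
opening: 1.002
finger_force: 0.0
```

```bash
python3 -m handwheel '[[[0,0.033,-0.022,-0.005,0],[0,0.033,-0.022,-0.005,0],[0,0.033,-0.022,-0.005,0],[0,0.033,-0.022,-0.005,0],[0,0.033,-0.022,-0.005,0],[0,0.033,-0.022,-0.005,0],[0,0.033,-0.022,-0.005,0],[0,0.033,-0.022,-0.005,0],[0,0.033,-0.022,-0.005,0],[0,0.033,-0.022,-0.005,0],[0,0.033,-0.022,-0.005,0],[0,0.033,-0.022,-0.005,0]]]'
python3 -m handwheel '[[[0,0.033,-0.022,-0.005,0],[0,0.033,-0.022,-0.005,0],[0,0.033,-0.022,-0.005,0],[0,0.033,-0.022,-0.005,0],[0,0.033,-0.022,-0.005,0],[0,0.033,-0.022,-0.005,0],[0,0.033,-0.022,-0.005,0],[0,0.033,-0.022,-0.005,0],[0,0,0,0,-7],[0,0,0,0,-7],[0,0,0,0,-7],[0,0,0,0,-7]]]'
```

```text
time: 2.38
eef_pos: [0.489, -0.2942, 0.2919]
tcp_rot: [0.992, 0.129, 0.0, 0.0]
contact_force: [0.4, -0.4, 0.2]
opening: -0.002
finger_force: 0.0
time: 3.38
eef_pos: [0.6984, -0.0577, 0.3311]
tcp_rot: [0.93, 0.368, -0.0, -0.0]
contact_force: [0.1, -0.2, 0.0]
opening: -0.002
finger_force: 0.0
```

```bash
python3 -m handwheel '[[[0,0.03,0.028,0,0],[0,0.03,0.028,0,0],[0,0.03,0.028,0,0],[0,0.03,0.028,0,0],[0,0.03,0.028,0,0],[0,0.03,0.028,0,0],[0,0.03,0.028,0,0],[0,0.03,0.028,0,0]]]'; python3 -c "
from h import *
s=get_state();print(s['qpos'].round(3),R.from_quat(s['tcp_rot']).as_matrix().round(3))"
python3 -m handwheel '[[[0,0.03,0.028,0,0],[0,0.03,0.028,0,0],[0,0.03,0.028,0,0],[0,0.03,0.028,0,0]]]'; python3 -c "
from h import *
s=get_state();print(s['qpos'].round(3),R.from_quat(s['tcp_rot']).as_matrix().round(3))"
```

```text
time: 4.05
eef_pos: [0.9628, -0.058, 0.3155]
tcp_rot: [0.931, 0.365, 0.008, 0.004]
contact_force: [-1.5, 0.3, 17.8]
opening: 0.001
finger_force: 0.0
[-0.166  1.105  0.21   0.003  1.809  0.659] [[ 0.733  0.679  0.018]
 [ 0.68  -0.734 -0.   ]
 [ 0.013  0.013 -1.   ]]
time: 4.38
eef_pos: [0.9959, -0.0511, 0.2856]
tcp_rot: [0.93, 0.365, 0.05, 0.023]
contact_force: [-0.3, -0.1, 0.9]
opening: -0.005
finger_force: 0.0
[-0.155  1.136  0.211  0.011  1.685  0.67 ] [[ 0.729  0.676  0.109]
 [ 0.68  -0.733 -0.006]
 [ 0.076  0.079 -0.994]]
```

```bash
python3 -m handwheel '[[[0,-0.03,-0.028,0,0],[0,-0.03,-0.028,0,0],[0,-0.03,-0.028,0,0]]]'; python3 -c "
from h import *
s=get_state();print(s['qpos'].round(3),R.from_quat(s['tcp_rot']).as_matrix().round(3))"
```

```text
time: 4.63
eef_pos: [0.9232, -0.0524, 0.2768]
tcp_rot: [0.93, 0.365, 0.049, 0.022]
contact_force: [1.6, -0.9, 0.8]
opening: -0.002
finger_force: 0.0
[-0.169  0.807  0.767  0.013  1.462  0.653] [[ 0.729  0.676  0.107]
 [ 0.68  -0.733 -0.005]
 [ 0.075  0.077 -0.994]]
```

```bash
python3 -m handwheel '[[[0,-0.03,-0.028,-0.004,0],[0,-0.03,-0.028,-0.004,0],[0,-0.03,-0.028,-0.004,0],[0,-0.03,-0.028,-0.004,0],[0,-0.03,-0.028,-0.004,0],[0,-0.03,-0.028,-0.004,0],[0,-0.03,-0.028,-0.004,0],[0,-0.03,-0.028,-0.004,0],[0,-0.03,-0.028,-0.004,0],[0,-0.03,-0.028,-0.004,0],[0,-0.03,-0.028,-0.004,0],[0,-0.03,-0.028,-0.004,0]]]'; python3 -c "
from h import *
s=get_state();print(s['qpos'].round(3),R.from_quat(s['tcp_rot']).as_matrix().round(3))"
python3 -m handwheel '[[[0,-0.03,-0.028,-0.004,0],[0,-0.03,-0.028,-0.004,0],[0,-0.03,-0.028,-0.004,0]]]'; python3 -c "
from h import *
s=get_state();print(s['qpos'].round(3),R.from_quat(s['tcp_rot']).as_matrix().round(3))"
```

```text
time: 5.63
eef_pos: [0.4272, -0.0503, 0.2753]
tcp_rot: [0.929, 0.365, 0.05, 0.023]
contact_force: [-1.1, -0.6, 0.7]
opening: 0.002
finger_force: 0.0
[-0.375 -0.391  2.149  0.036  1.279  0.44 ] [[ 0.729  0.676  0.11 ]
 [ 0.68  -0.733 -0.006]
 [ 0.077  0.08  -0.994]]
time: 5.88
eef_pos: [0.3037, -0.0495, 0.2735]
tcp_rot: [0.929, 0.365, 0.05, 0.023]
contact_force: [-1.3, -1.1, 2.0]
opening: -0.004
finger_force: 0.0
[-0.54  -0.776  2.372  0.052  1.447  0.278] [[ 0.728  0.677  0.11 ]
 [ 0.681 -0.732 -0.006]
 [ 0.076  0.08  -0.994]]
```

```bash
python3 -m handwheel '[[[0,-0.03,-0.028,-0.004,0],[0,-0.03,-0.028,-0.004,0],[0,-0.03,-0.028,-0.004,0]]]'; python3 -c "
from h import *
s=get_state();print(s['qpos'].round(3),R.from_quat(s['tcp_rot']).as_matrix().round(3))"
python3 -m handwheel '[[[0,-0.02,-0.018,-0.002,0],[0,-0.02,-0.018,-0.002,0]]]'; python3 -c "
from h import *
s=get_state();print(s['qpos'].round(3),R.from_quat(s['tcp_rot']).as_matrix().round(3))"
```

```text
time: 6.13
eef_pos: [0.2532, -0.0689, 0.272]
tcp_rot: [0.931, 0.365, 0.03, 0.007]
contact_force: [-0.6, -0.1, -0.8]
opening: 0.002
finger_force: 0.0
[-0.708 -0.895  2.424  0.046  1.573  0.116] [[ 0.732  0.679  0.06 ]
 [ 0.68  -0.733  0.009]
 [ 0.05   0.034 -0.998]]
time: 6.3
eef_pos: [0.2411, -0.0848, 0.2752]
tcp_rot: [0.931, 0.365, 0.02, -0.001]
contact_force: [-0.6, -0.8, 0.2]
opening: 0.003
finger_force: 0.0
[-0.784 -0.896  2.418  0.037  1.605  0.04 ] [[ 0.732  0.68   0.037]
 [ 0.68  -0.733  0.016]
 [ 0.038  0.013 -0.999]]
```

```bash
python3 -m handwheel '[[[0,0.038,0.002,0,0],[0,0.038,0.002,0,0],[0,0.038,0.002,0,0],[0,0.038,0.002,0,0],[0,0.038,0.002,0,0],[0,0.038,0.002,0,0],[0,0.038,0.002,0,0],[0,0.038,0.002,0,0],[0,0.038,0.002,0,0],[0,0.038,0.002,0,0],[0,0.038,0.002,0,0]]]'
python3 -m handwheel '[[[0,0,0,0,-6],[0,0,0,0,-6],[0,0,0,0,-6],[0,0,0,0,-6],[0,0,0,0,0]]]'
python3 - <<'E'
from fit import *
s=get_state();print(s['qpos'].round(3),R.from_quat(s['tcp_rot']).as_matrix().round(3))
c=cam("wrist"); im=viewer.read_camera("wrist"); cv2.imwrite("pics/w1.png",im)
ds=viewer.outline_of("wrist","carton"); print([(d["confidence"],int(d["mask"].sum()),d["extent"]) for d in ds])
np.savez("w1.npz",mask=ds[0]["mask"],c=np.array(c,dtype=object))
p=[.567,.187,-.397,1.633,1.356,1.748]
o=im.copy()
for q in parts(p): cv2.polylines(o,[cv2.convexHull(proj(c,q).round().astype(np.int32))],True,(0,255,0),1)
cv2.imwrite("pics/w1o.png",o)
E
```

```text
time: 7.22
eef_pos: [0.5637, 0.1854, 0.2913]
tcp_rot: [0.93, 0.366, 0.02, -0.001]
contact_force: [-0.5, -0.2, 0.2]
opening: 0.001
finger_force: 0.0
time: 7.63
eef_pos: [0.5625, 0.1839, 0.2913]
tcp_rot: [0.834, 0.552, 0.02, 0.004]
contact_force: [0.3, -0.4, -0.3]
opening: -0.0
finger_force: 0.0
[0.14  0.041 1.745 0.011 1.317 0.539] [[ 0.39   0.92   0.037]
 [ 0.92  -0.391  0.016]
 [ 0.029  0.028 -0.999]]
[(0.82, 4285, [0.1951, 0.4385, 0.1787, 0.199]), (0.76, 2984, [0.4982, 0.0031, 0.1217, 0.1753]), (0.58, 4805, [0.4535, 0.3266, 0.1266, 0.2323]), (0.49, 96, [0.466, 0.5292, 0.0658, 0.0063])]
```

View pics/w1o.png

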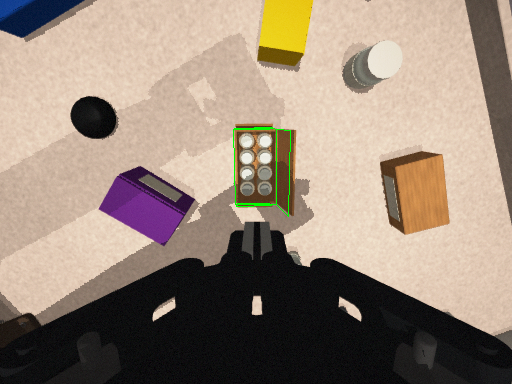

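The wrist picture shows the carton at columns 233–296, rows 124–214. Its left flap (top edge, row 126) leans slightly out, and the model overlay is within about 3 px. I'll refine once with this mask and compute the first path.

Run:
```python
from fit import *
ms=[]
for n,pt in(("scene",(264,232)),("side",(246,218)),("wrist",(240,190))):
    c=cam(n); viewer.read_camera(n); d=[d for d in viewer.outline_of(n,"carton") if d["mask"][pt[1],pt[0]]]
    if d: ms.append((c,d[0]["mask"])); print(n,d[0]["mask"].sum())
r=fit(ms[-1:],[(.55,.585),(.17,.205),(-.5,-.3),(1.2,2.1),(1,2.1),(1.2,2.2)]); print(r.x.round(3),r.fun)
r=fit(ms,[(.55,.585),(.17,.205),(-.5,-.3),(1.2,2.1),(1,2.1),(1.2,2.2)]); print(r.x.round(3),r.fun)
```

```text
scene 1121
side 1691
wrist 4972
[ 0.568  0.187 -0.411  1.739  1.405  1.855] 0.023629489603024578
[ 0.568  0.186 -0.4    1.747  1.38   1.85 ] 0.13996228283910805
```

```bash
python3 -m handwheel '[[[0,0.028,-0.002,0,0],[0,0.028,-0.002,0,0],[0,0.029,-0.002,0,0],[0,0,0,0.039,0],[0,0,0,0.039,0],[0,0,0,0.039,0],[0,0,0,0.039,0],[0,0,0,0.039,0],[0,0,0,0,0]]]'
cat >> h.py <<'E'
def incarton(P=None,c=(.568,.187,-.405)):
    s=get_state(); P=s["eef_pos"] if P is None else P
    d=np.array(P)-[c[0],c[1],0]; return (R.from_euler('z',-c[2]).apply(d)*1000).round(1)
E
python3 -c "
from h import *
print(incarton(),get_state()['contact_force'].round(2))"
```

```text
time: 8.78
eef_pos: [0.5912, 0.2655, 0.0885]
tcp_rot: [0.835, 0.551, 0.011, 0.001]
contact_force: [-1.8, -0.4, -1.5]
opening: -0.0
finger_force: 0.0
[-9.6 81.3 88.5] [-1.77 -0.4  -1.53]
```

```bash
python3 -m handwheel '[[[0,-0.006,0,-0.005,0],[0,-0.008,0,0,0],[0,-0.008,0,0,0],[0,-0.008,0,0,0],[0,-0.005,0,0.003,0],[0,-0.005,0,0.004,0],[0,-0.005,0,0.004,0],[0,-0.002,0,0.003,0],[0,-0.001,0,0.002,0],[0,0,0,0,0]]]'; python3 -c "
from h import *
print(incarton(),get_state()['contact_force'].round(2))
cv2.imwrite('pics/w2.png',viewer.read_camera('wrist'))
a=viewer.read_camera('side')[170:245,205:290];b=viewer.read_camera('scene')[190:265,225:310]
cv2.imwrite('pics/s2.png',cv2.resize(np.hstack([a,b]),(800,353),interpolation=3))
"
```

```text
time: 9.62
eef_pos: [0.5788, 0.223, 0.0864]
tcp_rot: [0.834, 0.551, 0.02, 0.003]
contact_force: [0.3, -0.4, 0.5]
opening: 0.0
finger_force: 0.1
[-4.3 37.3 86.4] [ 0.27 -0.35  0.5 ]
```

View pics/s2.png

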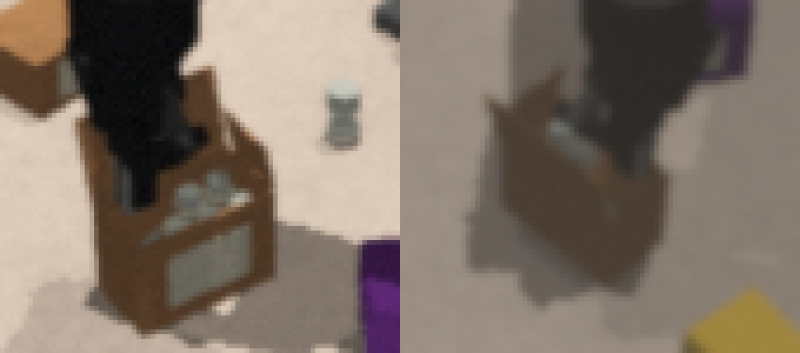

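The picture shows the left end flap folding in under the closed fingertips at crop (135,205). The top and right flaps are still up and the carton has not shifted. I'll press on down.

```bash
python3 -m handwheel '[[[0,-0.002,0,0.004,0],[0,-0.002,0,0.003,0],[0,0,0,0.002,0],[0,0,0,0,0]]]'; python3 -m handwheel '[[[0,0,0,0.002,0],[0,0,0,0,0]]]';  python3 -m handwheel '[[[0,0,0,0.002,0],[0,0,0,0,0]]]'; python3 -c "
from h import *
print(incarton(),get_state()['contact_force'].round(2))"
```

```text
time: 10.1
eef_pos: [0.5773, 0.2197, 0.0764]
tcp_rot: [0.834, 0.551, 0.019, 0.003]
contact_force: [0.3, 0.2, 0.5]
opening: -0.002
finger_force: 0.0
time: 10.27
eef_pos: [0.5779, 0.2199, 0.075]
tcp_rot: [0.834, 0.551, 0.02, 0.004]
contact_force: [-0.0, -0.7, 0.2]
opening: 0.002
finger_force: 0.0
time: 10.43
eef_pos: [0.5781, 0.2199, 0.0747]
tcp_rot: [0.834, 0.551, 0.019, 0.003]
contact_force: [-3.2, -0.9, 5.3]
opening: 0.004
finger_force: 2.9
[-3.7 34.2 74.7] [-3.17 -0.89  5.32]
```

```bash
python3 -m handwheel '[[[0,0,0,-0.025,0],[0,0,0,-0.03,0],[0,-0.028,0,0,0],[0,-0.028,0,0,0],[0,-0.028,0,0,0],[0,-0.03,0,0,0],[0,0,0,0.018,0],[0,0,0,0.018,0],[0,0,0,0,0]]]'; python3 -c "
from h import *
print(incarton(),get_state()['contact_force'].round(2))"
```

```text
time: 11.18
eef_pos: [0.5299, 0.1142, 0.0857]
tcp_rot: [0.835, 0.551, 0.017, 0.002]
contact_force: [-0.4, 0.4, -0.7]
opening: -0.0
finger_force: 0.0
[ -6.3 -81.9  85.7] [-0.37  0.41 -0.74]
```

```bash
python3 -m handwheel '[[[0,0.006,0,-0.008,0],[0,0.009,0,0,0],[0,0.009,0,0,0],[0,0.009,0,0,0],[0,0.005,0,0.003,0],[0,0.005,0,0.004,0],[0,0.005,0,0.004,0],[0,0.001,0,0.003,0],[0,0,0,0.003,0],[0,0,0,0,0]]]'; python3 -m handwheel '[[[0,0,0,0.002,0],[0,0,0,0,0]]]'; python3 -c "
from h import *
print(incarton(),get_state()['contact_force'].round(2))"
```

```text
time: 12.02
eef_pos: [0.5514, 0.1599, 0.0802]
tcp_rot: [0.834, 0.551, 0.019, 0.003]
contact_force: [0.3, -0.3, 0.6]
opening: -0.003
finger_force: 0.0
time: 12.18
eef_pos: [0.5519, 0.1597, 0.079]
tcp_rot: [0.834, 0.551, 0.02, 0.003]
contact_force: [-0.4, -0.5, 1.7]
opening: 0.0
finger_force: 0.0
[ -4.  -31.4  79. ] [-0.38 -0.54  1.66]
```

```bash
python3 -m handwheel '[[[0,0,0,0.003,0],[0,0,0,0,0]]]'; python3 -m handwheel '[[[0,0,0,0.002,0],[0,0,0,0,0]]]'; python3 -c "
from h import *
print(incarton(),get_state()['contact_force'].round(2))"
```

```text
time: 12.35
eef_pos: [0.5522, 0.1598, 0.0762]
tcp_rot: [0.834, 0.551, 0.02, 0.003]
contact_force: [1.5, 0.4, -0.1]
opening: -0.003
finger_force: 0.1
time: 12.52
eef_pos: [0.5526, 0.16, 0.0749]
tcp_rot: [0.834, 0.551, 0.02, 0.004]
contact_force: [-0.7, 0.3, 1.7]
opening: -0.001
finger_force: 0.5
[ -3.5 -30.8  74.9] [-0.68  0.25  1.72]
```

```bash
python3 -m handwheel '[[[0,0,0,-0.025,0],[0,0,0,-0.04,0],[0,0.007,0.01,-0.03,0],[0,0.008,0.025,0,0],[0,0.008,0.025,0,0],[0,0.008,0.027,0,0],[0,0,0,0,0]]]'; python3 -c "
from h import *
print(incarton(),get_state()['contact_force'].round(2))
a=viewer.read_camera('wrist')[60:360,100:400]; b=viewer.read_camera('side')[175:240,215:280]
cv2.imwrite('pics/s3.png',np.hstack([cv2.resize(a,(400,400)),cv2.resize(b,(400,400),interpolation=3)]))
"
```

```text
time: 13.1
eef_pos: [0.6449, 0.1518, 0.1732]
tcp_rot: [0.835, 0.55, 0.021, 0.005]
contact_force: [-0.1, 0.7, -0.5]
opening: -0.002
finger_force: 0.0
[ 84.6  -2.  173.2] [-0.13  0.69 -0.48]
```

View pics/s3.png

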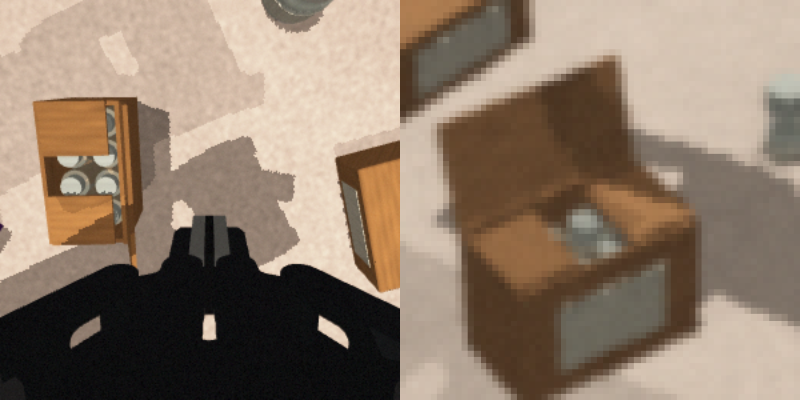

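Both end flaps lie flat (wrist crop: brown panels at (75,125) and (80,220)), the top flap is still up, and the carton has not moved. Now the top flap.

```bash
python3 -m handwheel '[[[0,0,-0.003,0.03,0],[0,0,-0.003,0.03,0],[0,0,-0.008,0,0],[0,0,-0.01,0,0],[0,0,-0.01,0,0],[0,0,-0.01,0,0],[0,0,-0.01,0,0],[0,0,0,0,0]]]'; python3 -c "
from h import *
print(incarton(),get_state()['contact_force'].round(2))"
```

```text
time: 13.87
eef_pos: [0.5922, 0.1763, 0.1129]
tcp_rot: [0.834, 0.552, 0.02, 0.004]
contact_force: [-0.1, -0.4, -0.2]
opening: -0.002
finger_force: 0.0
[ 26.5  -0.3 112.9] [-0.1  -0.4  -0.15]
```

```bash
python3 -m handwheel '[[[0,0,-0.006,0.004,0],[0,0,-0.006,0.005,0],[0,0,-0.006,0.006,0],[0,0,-0.005,0.006,0],[0,0,-0.004,0.006,0],[0,0,-0.003,0.004,0],[0,0,0,0,0]]]';  python3 -m handwheel '[[[0,0,0,0.002,0],[0,0,0,0,0]]]'; python3 -c "
from h import *
print(incarton(),get_state()['contact_force'].round(2))"
```

```text
time: 14.45
eef_pos: [0.5664, 0.1874, 0.0784]
tcp_rot: [0.834, 0.551, 0.019, 0.003]
contact_force: [-0.1, 0.0, 0.4]
opening: 0.004
finger_force: 0.0
time: 14.62
eef_pos: [0.5673, 0.1875, 0.0778]
tcp_rot: [0.834, 0.551, 0.02, 0.003]
contact_force: [-0.0, 0.2, 0.8]
opening: -0.004
finger_force: 0.5
[-0.8  0.2 77.8] [-0.01  0.21  0.82]
```

```bash
python3 -m handwheel '[[[0,0,0,0.002,0],[0,0,0,0,0],[0,0,0,-0.02,0],[0,0,0,-0.03,0],[0.0854,0,0,0,0],[0.0854,0,0,0,0],[0.0854,0,0,0,0],[0.0854,0,0,0,0],[0.0854,0,0,0,0],[0.0854,0,0,0,0],[0.0854,0,0,0,0]]]'
python3 - <<'E'
from fit import *
print(incarton())
s=get_state();print(R.from_quat(s['tcp_rot']).as_matrix().round(3))
ms=[]
for n,pt in(("scene",(264,235)),("side",(246,222))):
    c=cam(n); viewer.read_camera(n); d=[d for d in viewer.outline_of(n,"carton") if d["mask"][pt[1],pt[0]]]
    print(n,len(d))
a=viewer.read_camera('wrist')[60:360,100:400]; b=viewer.read_camera('side')[165:240,205:280]
cv2.imwrite('pics/s4.png',np.hstack([cv2.resize(a,(400,400)),cv2.resize(b,(400,400),interpolation=3)]))
E
```

```text
time: 15.53
eef_pos: [0.565, 0.1865, 0.1245]
tcp_rot: [0.834, 0.551, 0.019, 0.003]
contact_force: [0.4, -0.7, 0.1]
opening: 0.974
finger_force: 0.0
[ -2.5  -1.6 124.5]
[[ 0.392  0.919  0.035]
 [ 0.919 -0.393  0.016]
 [ 0.028  0.026 -0.999]]
scene 1
side 1
```

View pics/s4.png

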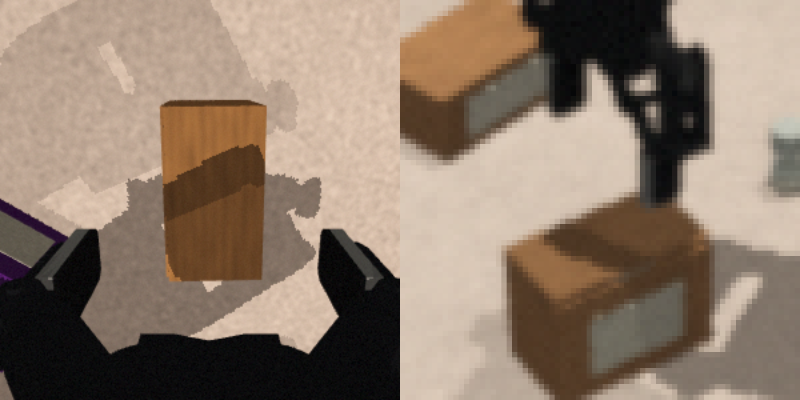

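The carton is fully closed and centred between the fingers (crop: carton columns 162–266, fingers 75–345). Grasping now.

```bash
python3 -m handwheel '[[[0.0854,0,0.001,0.03,0],[0.0854,0.001,0,0.03,0],[0.0854,0,0,0.03,0],[0.0854,0,0,0.002,0],[0.0854,0,0,0,0],[0.04,0,0,0,0],[0.04,0,0,0,0],[0.04,0,0,0,0],[0.04,0,0,0,0],[0.04,0,0,0,0],[0.04,0,0,0,0],[0.04,0,0,0,0]]]' 60; python3 -c "
from h import *
print(incarton())"
```

```text
time: 16.83
eef_pos: [0.5723, 0.1891, 0.0369]
tcp_rot: [0.834, 0.551, 0.022, 0.004]
contact_force: [-0.4, -0.5, 6.3]
opening: 0.65
finger_force: 66.4
[ 3.2  3.6 36.9]
```

```bash
python3 -m handwheel '[[[0.04,0,0,-0.01,0],[0.04,0,0,-0.02,0],[0.04,0,0,-0.03,0],[0.04,0,0,-0.03,0],[0.04,0,0,-0.035,0],[0.04,0,0,-0.035,0],[0.04,0,0,-0.035,0],[0.04,0,0,-0.035,0],[0.04,0,0,-0.035,-5],[0.04,0,0,-0.03,-5],[0.04,0,0,-0.02,-5],[0.04,0,0,0,0]]]'
python3 -m handwheel '[[[0.04,-0.02,0.005,0,0],[0.04,-0.03,0.009,0,0],[0.04,-0.037,0.01,0,0],[0.04,-0.037,0.01,0,0],[0.04,-0.037,0.01,0,0],[0.04,-0.037,0.01,0,0],[0.04,-0.037,0.01,0,0],[0.04,-0.037,0.01,0,0],[0.04,-0.037,0.01,0,0],[0.04,-0.037,0.01,0,0],[0.04,-0.037,0.01,0,0],[0.04,-0.037,0.01,0,0]]]'
python3 -m handwheel '[[[0.04,-0.037,0.01,0,0],[0.04,-0.02,0.005,0,0],[0.04,0,0,0,0]]]'
```

```text
time: 17.83
eef_pos: [0.5596, 0.1838, 0.3548]
tcp_rot: [0.755, 0.656, 0.023, 0.009]
contact_force: [0.6, -0.1, -3.0]
opening: 0.65
finger_force: 65.1
time: 18.83
eef_pos: [0.611, -0.2496, 0.3398]
tcp_rot: [0.756, 0.654, 0.018, 0.004]
contact_force: [0.5, 0.3, -4.3]
opening: 0.65
finger_force: 64.9
time: 19.08
eef_pos: [0.6173, -0.3115, 0.3378]
tcp_rot: [0.758, 0.652, 0.017, 0.004]
contact_force: [-0.9, 1.0, -5.0]
opening: 0.648
finger_force: 65.1
```

Run:
```python
from h import *
import pickle
V=[]
c=cam("wrist"); im=viewer.read_camera("wrist"); s=get_state(); print(s['qpos'].round(2),R.from_quat(s['tcp_rot']).as_matrix().round(3))
for t in("window","scanner"): print(t,[(np.array(d["xy"])*[512,384],d["confidence"]) for d in viewer.pinpoint("wrist",t)][:2])
d=viewer.outline_of("wrist","window"); print([(x["confidence"],x["extent"],x["mask"].sum()) for x in d][:2])
pickle.dump((c,im,d),open("v1.pkl","wb"))
print(proj(c,[.549,-.177,.088]))
```

```text
[-0.62  0.25  1.42  0.03  1.45 -0.48] [[ 0.147  0.989  0.031]
 [ 0.989 -0.147  0.019]
 [ 0.024  0.028 -0.999]]
window [(array([186.9824,  81.408 ]), 0.62)]
scanner [(array([209.2032,  84.9024]), 0.71)]
[(0.66, [0.3164, 0.081, 0.1246, 0.2302], np.int64(4577))]
[[185.747297    74.59758347]]
```

```bash
python3 -m handwheel '[[[0.04,-0.004,-0.025,0,0],[0.04,-0.006,-0.037,0,0],[0.04,-0.006,-0.037,0,0],[0.04,-0.006,-0.037,0,0],[0.04,0,-0.01,0,0],[0.04,0,0,0,0]]]'
python3 - <<'E'
from h import *
import pickle
from scipy.optimize import differential_evolution
c=cam("wrist"); im=viewer.read_camera("wrist"); d=viewer.outline_of("wrist","window"); pickle.dump((c,im,d),open("v2.pkl","wb"))
V=[]
for f in("v1.pkl","v2.pkl"):
    c,im,d=pickle.load(open(f,"rb"))
    if d: V.append((c,im,d[0]["mask"]))
for n in("scene","side"):
    c=cam(n); im=viewer.read_camera(n); d=viewer.outline_of(n,"window")
    if d: V.append((c,im,d[0]["mask"]))
print([int(m.sum()) for _,_,m in V])
def box(p):
    x,y,yaw,t,T=p
    B=np.array([[sx*.036,sy*.052,z] for sx in(1,-1) for sy in(1,-1) for z in(.022-T,.022)])
    return B@(R.from_euler('z',yaw)*R.from_euler('y',-t)).as_matrix().T+[x,y,.07]
def cost(p,V):
    s=0
    for c,_,m in V:
        r=np.zeros((768,1024),np.uint8); cv2.fillConvexPoly(r,cv2.convexHull((proj(c,box(p))*2).round().astype(np.int32)),1)
        M=cv2.resize(m.astype(np.uint8),(1024,768),interpolation=0); s+=1-(r&M).sum()/(r|M).sum()
    return s
bd=[(.52,.59),(-.21,-.14),(-.5,.5),(0,.9),(.01,.06)]
for VV in(V,V[:2],V[2:]):
    r=differential_evolution(cost,bd,args=(VV,),maxiter=60,popsize=10,seed=1); print(r.x.round(3),round(r.fun,3))
    if VV is V: b=r.x
n=(R.from_euler('z',b[2])*R.from_euler('y',-b[3])).as_matrix()[:,2]; w=np.array([b[0],b[1],.07])+.022*n; print("win",w.round(4),"present",(w+.129*n).round(4),n.round(3))
o=[]
for c,im,m in V:
    q=proj(c,w)[0]; im=cv2.resize(im,None,fx=3,fy=3,interpolation=3); k=(proj(c,box(b))*3).round().astype(np.int32)
    top=k[[1,3,7,5]]; cv2.polylines(im,[cv2.convexHull(k)],True,(0,255,0),1); cv2.polylines(im,[top],True,(0,0,255),1)
    h=im.copy(); u,v=(q*3).astype(int); v=max(v,150);u=max(u,200); h=im[v-150:v+150,u-200:u+200]; o.append(h)
cv2.imwrite("pics/win.png",np.vstack([np.hstack(o[:2]),np.hstack(o[2:])]) if len(o)==4 else np.hstack(o[:2]))
E
```

```text
time: 19.78
eef_pos: [0.4695, -0.3062, 0.3374]
tcp_rot: [0.756, 0.655, 0.019, 0.006]
contact_force: [0.6, -0.2, -3.3]
opening: 0.646
finger_force: 66.6
[4577, 4599, 568, 483]
[ 0.559 -0.182 -0.087  0.312  0.03 ] 0.631
[ 0.561 -0.183 -0.131  0.45   0.027] 0.114
[ 0.555 -0.181  0.037  0.516  0.04 ] 0.446
win [ 0.5526 -0.1813  0.0909] present [ 0.5131 -0.1778  0.2137] [-0.306  0.027  0.952]
```

View pics/win.png

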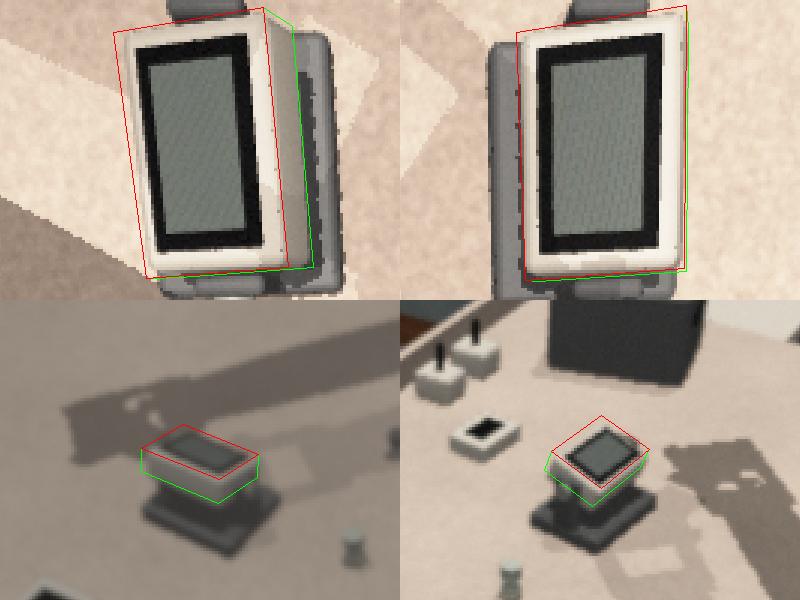

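The crops show the window clearly. The outer bezel corners in the wrist views are (134,50), (247,36), (263,242), (159,250) and (139,50), (262,36), (258,245), (146,253). I'll triangulate those for the tilt and yaw.

Run:
```python
from h import *
import pickle
from scipy.optimize import least_squares
w=np.array([.5526,-.1813,.0909])
K=[[(134,50),(247,36),(263,242),(159,250)],[(139,50),(262,36),(258,245),(146,253)]]
C=[];P=[]
for f,k in zip(("v1.pkl","v2.pkl"),K):
    c,im,d=pickle.load(open(f,"rb")); q=(proj(c,w)[0]*3).astype(int); u,v=max(q[0],200),max(q[1],150)
    C.append(c);P.append((np.array(k)+[u-200,v-150]+.5)/3-.5)
# side-view & scene-view bezel corners in order (-x+y),(+x+y),(+x-y),(-x-y)
C+= [cam("scene"),cam("side")]
P+= [np.array([(177.8,184.5),(168.1,189.9),(149.8,180.8),(158.8,176.8)]),np.array([(307.5,161.6),(296.4,152.8),(309.8,143.1),(320.8,152.2)])]
def q(p):
    x,y,z,yaw,t,W,H=p; B=np.array([[-W,H,0],[W,H,0],[W,-H,0],[-W,-H,0]])/2
    return B@(R.from_euler('z',yaw)*R.from_euler('y',-t)).as_matrix().T+[x,y,z]
wt=[1,1,1,1]
def res(p,S,zc): 
    r=[(proj(C[i],q(p))-P[i]).ravel() for i in S]
    return np.r_[np.hstack(r),([(p[2]-.07-.022*np.cos(p[4]))*2000] if zc else [])]
for S in([0,1],[0,1,2,3],[2,3]):
  for zc in(0,1):
    r=least_squares(res,[.55,-.18,.09,-.1,.4,.05,.08],args=(S,zc)); print(S,zc,r.x.round(4),np.degrees(r.x[3:5]).round(1),"rms",np.sqrt(np.mean(r.fun**2)).round(2))
s=get_state(); print(np.degrees(np.arctan2(*R.from_quat(s['tcp_rot']).as_matrix()[[1,0],1])))
```

```text
[0, 1] 0 [ 0.5522 -0.1797  0.0908 -0.0982  0.233   0.0513  0.0835] [-5.6 13.3] rms 0.32
[0, 1] 1 [ 0.5522 -0.1798  0.0914 -0.0983  0.2344  0.0512  0.0834] [-5.6 13.4] rms 0.32
[0, 1, 2, 3] 0 [ 0.5517 -0.1792  0.0884 -0.1055  0.3111  0.0524  0.0836] [-6.  17.8] rms 0.74
[0, 1, 2, 3] 1 [ 0.5517 -0.1794  0.0905 -0.1061  0.3258  0.0523  0.0832] [-6.1 18.7] rms 0.8
[2, 3] 0 [ 0.5483 -0.1789  0.0869 -0.1261  0.3603  0.0498  0.0794] [-7.2 20.6] rms 0.26
[2, 3] 1 [ 0.5488 -0.177   0.0901 -0.1222  0.3866  0.05    0.0792] [-7.  22.2] rms 0.51
-8.06300178782328
```

```bash
python3 - <<'E'
from h import *
c=cam("scene")
for u,v in((75,187),(62,157),(45,222),(115,238),(82,258)): print((u,v),onz(c,u,v,.12).round(3),onz(c,u,v,0).round(3))
E
python3 -m handwheel '[[[0.04,0.008,0.02,0,0],[0.04,0.014,0.03,0,0],[0.04,0.017,0.037,0,0],[0.04,0.017,0.037,0,0],[0.04,0.017,0.037,0,0],[0.04,0.017,0.037,0,0],[0.04,0.017,0.037,0,0],[0.04,0.017,0.037,0,0],[0.04,0.017,0.037,0,0],[0.04,0.017,0.037,0,0],[0.04,0.017,0.03,0,0],[0.04,0.008,0.02,0,0]]]'
```

```text
(75, 187) [ 0.699 -0.406  0.12 ] [ 0.619 -0.522  0.   ]
(62, 157) [ 0.6   -0.544  0.12 ] [ 0.506 -0.68   0.   ]
(45, 222) [ 0.848 -0.389  0.12 ] [ 0.788 -0.503 -0.   ]
(115, 238) [ 0.818 -0.166  0.12 ] [ 0.754 -0.249  0.   ]
(82, 258) [ 0.908 -0.207  0.12 ] [ 0.856 -0.296  0.   ]
time: 21.08
eef_pos: [0.8923, -0.1787, 0.3513]
tcp_rot: [0.754, 0.657, 0.02, 0.005]
contact_force: [1.3, -0.2, -4.2]
opening: 0.65
finger_force: 66.6
```

```bash
python3 -m handwheel '[[[0.04,0,0.035,0,0],[0.04,0,0.035,0,0],[0.04,0,0.035,0,0],[0.04,0,0.035,0,0],[0.04,0,0.035,0,0],[0.04,0,0.035,0,0]]]'; python3 -c "
from h import *
s=get_state();print(s['qpos'].round(3),R.from_quat(s['tcp_rot']).as_matrix().round(3))"
```

```text
time: 21.58
eef_pos: [0.9686, -0.1864, 0.3184]
tcp_rot: [0.754, 0.654, 0.042, 0.035]
contact_force: [0.0, -0.4, -3.5]
opening: 0.651
finger_force: 66.3
[-0.302  1.103  0.21   0.035  1.724 -0.153] [[ 0.14   0.984  0.11 ]
 [ 0.99  -0.141  0.002]
 [ 0.018  0.109 -0.994]]
```

```bash
python3 -m handwheel '[[[0.04,0,0.035,0,0],[0.04,0,0.035,0,0],[0.04,0,0.035,0,0]]]'; python3 -c "
from h import *
s=get_state();print(s['qpos'].round(3),R.from_quat(s['tcp_rot']).as_matrix().round(3))"
```

```text
time: 21.83
eef_pos: [0.9884, -0.1853, 0.3064]
tcp_rot: [0.753, 0.653, 0.061, 0.059]
contact_force: [-0.5, -0.1, -4.3]
opening: 0.649
finger_force: 66.2
[-0.296  1.117  0.211  0.04   1.65  -0.147] [[ 0.141  0.976  0.168]
 [ 0.99  -0.141 -0.009]
 [ 0.015  0.167 -0.986]]
```

```bash
python3 -m handwheel '[[[0.04,0,0.035,0,0],[0.04,0,0.035,0,0],[0.04,0,0.035,0,0],[0.04,0,0.035,0,0],[0.04,0,0.035,0,0],[0.04,0,0.035,0,0],[0.04,0,0,0,0]]]'; python3 -c "
from h import *
s=get_state();print(s['qpos'].round(3),R.from_quat(s['tcp_rot']).as_matrix().round(3))"
```

```text
time: 22.42
eef_pos: [1.0221, -0.1836, 0.3008]
tcp_rot: [0.748, 0.648, 0.098, 0.105]
contact_force: [-0.7, 0.5, -4.9]
opening: 0.648
finger_force: 66.2
[-0.287  1.13   0.211  0.051  1.518 -0.139] [[ 0.142  0.949  0.282]
 [ 0.99  -0.139 -0.031]
 [ 0.01   0.283 -0.959]]
```

```bash
python3 -m handwheel '[[[0.04,0,0.035,0,0],[0.04,0,0,0,0],[0.04,-0.003,-0.02,-0.006,0],[0.04,-0.004,-0.03,-0.01,0],[0.04,-0.004,-0.035,-0.011,0],[0.04,-0.004,-0.035,-0.011,0],[0.04,-0.004,-0.035,-0.011,0],[0.04,-0.004,-0.035,-0.011,0],[0.04,-0.004,-0.035,-0.011,0],[0.04,-0.004,-0.035,-0.011,0]]]'; python3 -m handwheel '[[[0.04,-0.004,-0.035,-0.011,0],[0.04,-0.004,-0.035,-0.011,0],[0.04,-0.004,-0.035,-0.011,0],[0.04,-0.004,-0.035,-0.011,0],[0.04,-0.004,-0.03,-0.01,0],[0.04,-0.004,-0.02,-0.007,0],[0.04,0,0,0,0],[0.04,0,0,0,0]]]';  python3 -c "
from h import *
s=get_state();M=R.from_quat(s['tcp_rot']).as_matrix();print(s['qpos'].round(3),M.round(3));print(M.T@(np.array([.511,-.171,.211])-s['eef_pos']))"
```

```text
time: 23.25
eef_pos: [0.7648, -0.1761, 0.3034]
tcp_rot: [0.747, 0.647, 0.103, 0.113]
contact_force: [-0.2, -0.1, -2.5]
opening: 0.652
finger_force: 66.4
time: 23.92
eef_pos: [0.5654, -0.1719, 0.305]
tcp_rot: [0.748, 0.646, 0.104, 0.114]
contact_force: [1.3, -0.6, -3.7]
opening: 0.647
finger_force: 66.5
[-0.517 -0.112  1.89   0.134  1.081 -0.418] [[ 0.144  0.942  0.302]
 [ 0.99  -0.139 -0.036]
 [ 0.008  0.304 -0.953]]
[-0.00771661 -0.07997597  0.07304787]
```

```bash
python3 -m handwheel '[[[0.04,-0.002,-0.02,0,0],[0.04,-0.003,-0.03,0,0],[0.04,-0.002,-0.02,0,0],[0.04,-0.001,-0.01,0.01,0],[0.04,0,0,0.02,0],[0.04,0,0,0.02,0],[0.04,0,0,0.015,0],[0.04,0,0,0.008,0],[0.04,0,0,0,0],[0.04,0,0,0,0]]]';  python3 - <<'E'
from h import *
s=get_state();M=R.from_quat(s['tcp_rot']).as_matrix();print(M[:,2].round(3),(M.T@(np.array([.511,-.171,.211])-s['eef_pos'])).round(4))
q={}
for n in("scene","side"):
    im=viewer.read_camera(n); q[n]=viewer.pinpoint(n,"carton_center")
    q[n+"i"]=im
a,b=cam("scene"),cam("side"); ex=s['eef_pos']-.0036*M[:,0]-.002*M[:,2]
print("expected",ex.round(4))
pk=[]
for n,c in(("scene",a),("side",b)):
    e=proj(c,ex)[0]; L=[np.array(d["xy"])*[512,384] for d in q[n]]; L.sort(key=lambda p:np.linalg.norm(p-e)); print(n,e.round(1),[p.round(1) for p in L[:2]]); pk.append(L[0])
print("tri",tri(a,pk[0],b,pk[1]).round(4))
# expected carton box overlay
C=ex; B=np.array([[x,y,z] for x in(-.05,.05) for y in(-.028,.028) for z in(-.039,.039)])@M.T+C
o=[]
for n,c in(("scene",a),("side",b)):
    im=cv2.resize(q[n+"i"],None,fx=4,fy=4,interpolation=3); k=(proj(c,B)*4).round().astype(np.int32)
    for i in range(8):
        for j in(1,2,4):
            if not i&j: cv2.line(im,tuple(map(int,k[i])),tuple(map(int,k[i|j])),(0,255,0),1)
    u,v=(proj(c,ex)[0]*4).astype(int)+[0,40]; o.append(im[v-250:v+250,u-200:u+200])
cv2.imwrite("pics/fin.png",np.hstack(o))
E
```

```text
time: 24.75
eef_pos: [0.5119, -0.171, 0.2098]
tcp_rot: [0.747, 0.647, 0.103, 0.112]
contact_force: [-0.0, -0.3, -3.9]
opening: 0.645
finger_force: 66.7
[ 0.299 -0.034 -0.954] [-0.0001 -0.0005 -0.0014]
expected [ 0.5108 -0.1745  0.2117]
scene [164.7 147.3] [array([168. , 147.1]), array([283.6, 195. ])]
side [320.9 123.5] [array([322.2, 120.4]), array([291.5, 241.1])]
tri [ 0.5076 -0.1664  0.221 ]
```

View pics/fin.png

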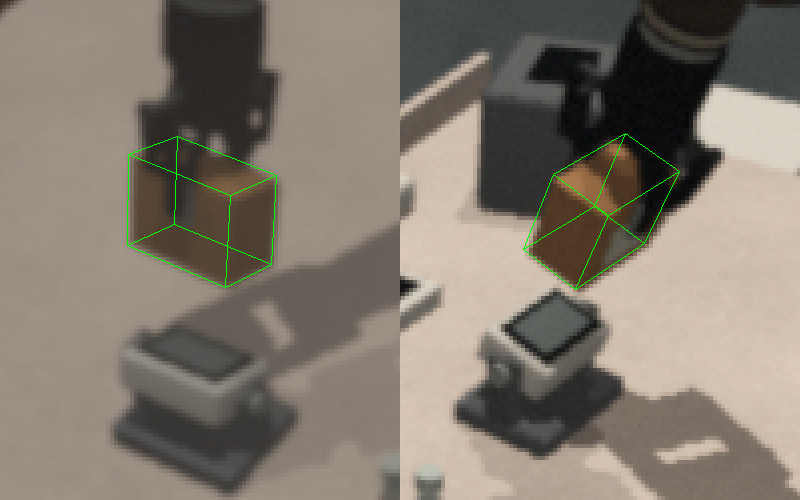

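The overlay matches the held carton in both views: it is closed, upright in the fingers at scene crop (200,215), above the scanner with a clear gap and parallel to the window. Handing in.

```bash
python3 -m handwheel '[[[0.04,0,0,0,0],[0.04,0,0,0,0],[0.04,0,0,0,0]]]'; python3 -c "
from plant import sign_off; print(sign_off())"
```

```text
time: 25.2
eef_pos: [0.5114, -0.171, 0.2099]
tcp_rot: [0.747, 0.647, 0.103, 0.112]
contact_force: [-0.2, 0.5, -4.4]
opening: 0.651
finger_force: 66.7
the job is handed in; nothing more can be done
None
```

The carton was closed in the required order (end flaps, then top flap), lifted, and handed in at 25 s held still at the presenting point. By my measurements it is about 90 mm off the window and tilted about 17° to match it; the window tilt itself is only known to a few degrees (13–22°), and the hand-in returned no verdict.

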